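Click three bearing balls out of the bench dispenser

ROBOT

A 7-joint arm with a two-finger parallel gripper is mounted at the origin on the work surface. World frame = base frame: x ahead of the robot, y to its left, z up, the work surface at z = 0. Lengths are in m, angles in rad, forces in N, time in s.
With the tool pointing down it reaches from about 0.425 to 0.925 m from the base axis. Payload 6.8 kg.
Tool frame: the origin (TCP) lies at the very end of the fingers, on their centre line; the grasp point (between the pads) lies 19 mm behind it; z points along the fingers, y is the line along which they close (so a half turn about z gives the same grasp; the last joint's range is limited). The gripper opens to 85 mm and grips with 20 to 120 N. Pads are 22 mm wide; open, the fingers measure 114 mm over their backs; the gripper's body (76 mm by 85 mm) begins 54 mm behind the grasp point. The pads swing forward as they close: fully open they stand 13 mm farther back than shut.
Start: joints at [-1.254, 0.477, 0.022, 1.555, -0.011, 1.109, -0.083], TCP at [0.278, 0.615, 0.231] pointing down, gripper open.
Joint ranges: [-2.96, 2.96], [-0.34, 2.1], [-1.41, 1.46], [0.24, 2.44], [-1.37, 4.51], [0.17, 1.92], [-2.96, 2.96]. Speed limits (rad/s): [2.39, 2.39, 3.14, 3.14, 3.14, 3.14, 3.14].

INTERFACE

Orientations are given as a rotation vector (axis times angle).
In Python, from bench import r gives the robot as it stands.
- The arm moves only by the tool play_rows, never from a script. Its argument "targets" is text: rows parted by semicolons, each of 5 numbers parted by spaces: the closure, from -1 (fully open) to 1 (shut), then the shift along the tool's x, y, z in m, then the turn about the tool's z in rad. In form: gripper dx dy dz spin; .... A call has 1 to 8 rows; each row is the pose to reach, as a shift and turn from the pose commanded when the call began, along the tool's axes at that moment; what a row does not reach only later rows make up. A row lasts 1/12 s, in which the tool goes at most 41.7 mm and 7.16 degrees, less where a joint would pass 70% of its speed; a pose out of reach is approached as far as the arm can. A call with a gripper value outside its range is refused whole. The fingers move at their own pace and stop on an object; "squeeze" is the grip in N (left out, the last holds). Time passes only in rows, so rows that repeat a pose let the fingers close. It gives the time, the measured TCP pose, the force, the opening and the grip force at its end, in the units of the state.
- r.get_obs(): the state, without advancing time (a new reading comes with each control period).
- r.grab_frame(name): name is "scene" or "top"; returns the picture (400x640x3 uint8, red, green, blue); there is no depth.
- r.camera_info(name): a dict with "fov_y" (degrees; the focal length in pixels is half the picture's height over the tangent of half this angle, whatever the lens; pixels are square), "cx", "cy" (the principal point, pixels), "k1" (the pictures are not rectified: a ray, as slopes to the right and down, at radius r is drawn at 1 + k1 r^2 times it, then the intrinsics apply), "position" and "rotation" of the camera in the world. Camera axes: x right, y down, z forward; pixel columns grow to the right and rows downward; lengths in m; the calibration is good to about 2 mm. A picture is of the moment at which its call begins. camera_info takes no time and is no camera call.
- r.hand_in(): hands the job in; it is judged then, once.
The state is a dict: "clock": time; "joints": joint angles; "qvel": joint speeds; "tau": joint torques, N m; "tcp_pos": TCP position; "orientation": TCP orientation; "contact_force": force on the tool from outside, world axes, zero at the start; "moment": the same for the moment, N m; "grip_width": finger opening in m; "gripper_force": force on a finger pad.
Only numpy, scipy, OpenCV 4.12 (cv2) and the standard library are available. Lean on these libraries where they do the work, as an engineer would, in place of code of your own. Each camera call takes 0.05 s, during which the arm holds its last target. There are 200 camera calls.

TASK

Turn the red paddle knob of the ball dispenser exactly three clicks clockwise (seen from its front), so that three bearing balls and no more drop into the steel dish under the spout. Leave the knob resting in its click stop, the balls in the dish, the dish upright under the spout, and the other things on the bench where they are.

Things in the scene. Friction and masses are not known exactly. Their poses are not given: they have to be found in the camera images.
- dispenser: Bench dispenser for bearing balls, fixed: blue base plate 185 x 150 x 12 mm, blue column at the back, flat drum with a six-pocket wheel, slanting clear-faced hopper above, spout below; 385 mm high in all. Origin: on the bench, below the middle of drum and spout. -x is its front (the knob's side), z up. Seen from the front, +y is left, -y right. Yaw varies widely.
- hopper_front (a point): Middle of the hopper's clear front face, 295 mm above the bench. The face is 128 mm wide (along the dispenser's y) and 140 mm high, level with the drum's front. It stands 50 mm behind the middle of the knob's blades: keep the gripper's body clear of it.
- cap_front (a point): Centre of the front of the round dark cap, 62 mm across, between drum and knob, that holds the click stop. The blades turn 6 mm in front of it. A small plunger tube sticks out of the cap's left side, behind the blades.
- knob_center (a point): Centre of the red paddle knob, on its level axle (the dispenser's x), mid-depth of the blades, 178 mm above the bench. Fixed: it does not turn; its axes are the dispenser's. Three straight flat blades, 120 degrees apart, each reach 46 mm from the axle, 9 mm thick, 28 mm deep along the axle, on a 28 mm hub. A blade is best pushed with the closed fingertips from above.
- blade_tip (a point): Middle of the outer end of one of the three blades, 46 mm from the axle; turns with the knob. At knob turn 0 it points straight up; at odd stops (1.05, 3.14) one blade points straight down, the other two 30 degrees above level, right and left; at even stops one blade points straight up.
- paddle_knob (a joint): Turn of the knob, rad; grows clockwise seen from the front (top goes right, to -y). Starts near 0; stops every 60 degrees (1.047), three clicks = 3.14. Each takes up to 0.25 N m (7 N on a blade), falling to nothing halfway; beyond that it snaps on to the next stop by itself, before that it springs back. Just past halfway one ball drops. No turning back below -0.3.
- dish: Round steel dish, rim 112 mm across, 38 mm high, 3 mm wall, loose; it already stands on the base plate (12 mm above the bench) under the spout. Origin: centre of its underside.
- spout (a point): Centre of the dispenser's spout mouth, 84 mm above the bench, over the middle of the dish.
- ball0_center (a point): Centre of a steel bearing ball, 20 mm across, number 1 in the queue: at the start in a pocket of the wheel, falls at click 1.
- ball1_center (a point): Centre of a steel bearing ball, 20 mm across, number 2 in the queue: at the start in a pocket of the wheel, falls at click 2.
- ball2_center (a point): Centre of a steel bearing ball, 20 mm across, number 3 in the queue: at the start in a pocket of the wheel, falls at click 3.
- ball3_center (a point): Centre of a steel bearing ball, 20 mm across, number 4 in the queue: at the start waiting above the wheel; it must stay in the dispenser.
- ball4_center (a point): Centre of a steel bearing ball, 20 mm across, number 5 in the queue: at the start waiting above the wheel; it must stay in the dispenser.
- ball5_center (a point): Centre of a steel bearing ball, 20 mm across, number 6 in the queue: at the start waiting above the wheel; it must stay in the dispenser.
- ball6_center (a point): Centre of a steel bearing ball, 20 mm across, number 7 in the queue: at the start waiting above the wheel; it must stay in the dispenser.
- bearing_race: Bystander: steel bearing race, 90 mm across, 20 mm high. Origin: centre of its underside.
- tape_roll: Bystander: roll of paper tape lying flat, 104 mm across, 25 mm high. Origin: centre of its underside.
- coffee_cup: Bystander: clear plastic cup with a black straw, 89 mm across at the top, 109 mm high (straw to 170 mm). Origin: centre of its underside.
- offcut: Bystander: wooden offcut, about 200 x 35 x 22 mm, long axis x. Origin: on its underside, near the middle.
- screwdriver: Bystander: screwdriver with a red handle, lying along its x.
- oil_bottle: Bystander: blue oil bottle with a black nozzle, 68 mm across, 175 mm high. Origin: centre of its underside.
Mind the look-alikes: they are no part of the job. What is shaped like the dish but pink is not meant.

How it is judged:
By the outcome, as a careful person would: the job done as asked, in the order asked, and still so for the second after the job is handed in, with the robot touching nothing.
It also fails if it takes over 42 s, if anything falls off the work surface, if the arm or the gripper's body presses on something with over 40 N, if the wrist force passes 120 N, or if a joint passes its speed limit or range.

## Working session

There is one attempt and no reset: what is moved stays moved. The work goes in short steps, Python scripts to look and compute and a tool call to move; the robot and the scene stay as the last step left them, time stands still between calls to the robot, and variables do not carry over. Pictures are saved under pics/ and viewed, at most 10 in all, crops included, and the job is handed in when it is done.

Besides the shell and the picture viewer there is one more tool, called after "Call:" by a JSON object that holds its "api" and its "payload". play_rows: Moves the arm, as the interface text tells. Its arguments: {"type":"object","properties":{"targets":{"type":"string"},"squeeze":{"type":"number"}},"required":["targets"]}

```bash
mkdir -p pics; python3 - <<'E'
from bench import r
import cv2
for n in("scene","top"):
    f=r.grab_frame(n); cv2.imwrite(f"pics/{n}0.png",cv2.cvtColor(f,cv2.COLOR_RGB2BGR)); print(n,r.camera_info(n))
o=r.get_obs(); print(o)
E
```

```text
scene {'fov_y': 44.799697931162754, 'cx': 319.8955101767996, 'cy': 204.96998394328753, 'k1': -0.13683238332395511, 'position': array([ 0.80339635, -0.53746007,  1.27936556]), 'rotation': array([-2.55969938, -0.61918449,  0.1811779 ])}
top {'fov_y': 45.61576028009908, 'cx': 322.4805739540142, 'cy': 197.6107621362118, 'k1': -0.07067006234915779, 'position': array([3.85405402e-01, 3.47375304e-04, 1.72897817e+00]), 'rotation': array([-2.20011892,  2.17417074, -0.08818304])}
{'clock': 0.1, 'joints': array([-1.25409563,  0.47773222,  0.02233092,  1.55631784, -0.01150345,
        1.10931855, -0.08309851]), 'qvel': array([ 0.00018188, -0.00339916,  0.00062168, -0.0018292 ,  0.00085539,
        0.00010828, -0.00049003]), 'tau': array([ 5.01407674e-03, -5.97755671e+01,  1.61387399e+00, -2.81954026e+01,
        1.28761251e-02,  5.02936804e-03, -3.20886409e-05]), 'tcp_pos': array([0.27797957, 0.61452853, 0.23042747]), 'orientation': array([-6.62171915e-01, -3.07077087e+00,  2.56151157e-03]), 'contact_force': array([-1.49698276,  0.00933226, -0.98850379]), 'moment': array([ 0.01429489, -0.01824351, -0.05027088]), 'gripper_force': 0.0, 'grip_width': 0.08531787247244794}
```

View pics/scene0.png

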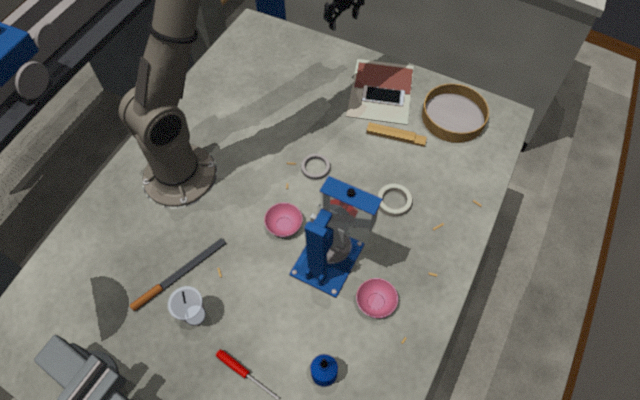

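View pics/top0.png

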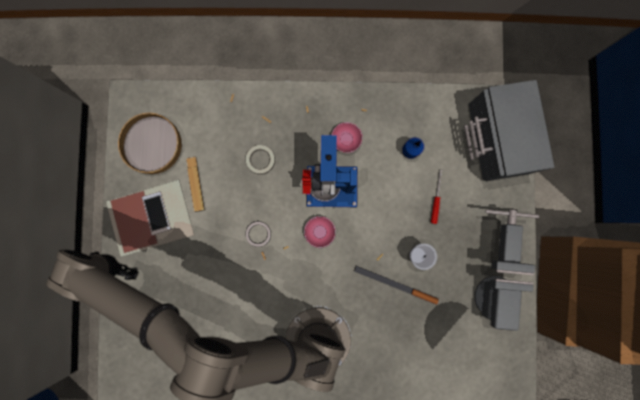

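```bash
cat > h.py <<'E'
import numpy as np
from scipy.spatial.transform import Rotation as R
from bench import r
def cam(n):
    c=r.camera_info(n); return 200/np.tan(np.radians(c['fov_y'])/2),c['cx'],c['cy'],c['k1'],np.array(c['position']),R.from_rotvec(c['rotation'])
def proj(n,P):
    f,cx,cy,k,p,q=cam(n); v=q.inv().apply(np.atleast_2d(P)-p); s=v[:,:2]/v[:,2:]
    s=s*(1+k*(s**2).sum(1,keepdims=True)); return s*f+[cx,cy]
def back(n,uv,z):
    f,cx,cy,k,p,q=cam(n); d=(np.array(uv,float)-[cx,cy])/f; s=d.copy()
    for _ in range(20): s=d/(1+k*(s@s))
    w=q.apply([*s,1]); return p+w*(z-p[2])/w[2]
E
python3 - <<'E'
import cv2,numpy as np
from h import *
# base plate check: corners approx in top
for uv in [(307,168),(357,168),(357,207),(307,207)]: print(uv,back("top",uv,.012).round(3))
t=cv2.imread("pics/top0.png")[120:220,270:380]; s=cv2.imread("pics/scene0.png")[165:300,280:400]
a=cv2.resize(t,None,fx=5,fy=5,interpolation=cv2.INTER_CUBIC);cv2.imwrite("pics/topc.png",a)
cv2.imwrite("pics/scenec.png",cv2.resize(s,None,fx=4.4,fy=4.4,interpolation=cv2.INTER_CUBIC))
E
```

```text
(307, 168) [0.62  0.047 0.012]
(357, 168) [ 0.622 -0.135  0.012]
(357, 207) [ 0.48  -0.136  0.012]
(307, 207) [0.477 0.045 0.012]
```

View pics/topc.png

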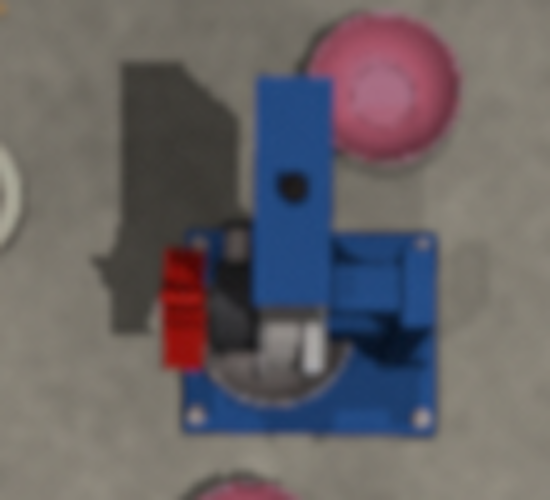

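View pics/scenec.png

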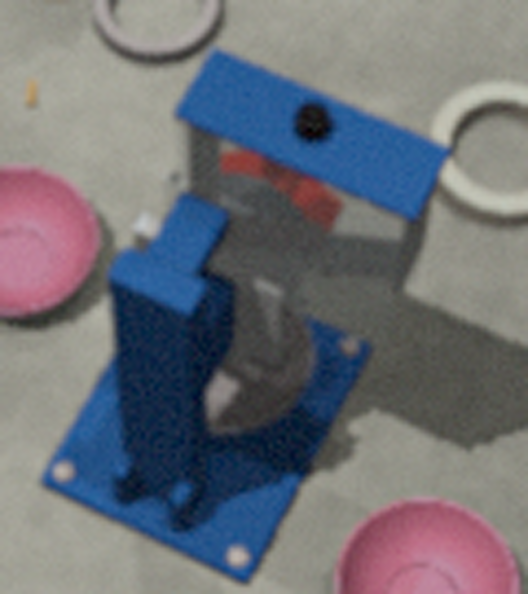

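```bash
python3 - <<'E'
from h import *
T=lambda u,v:(270+u/5-.4,120+v/5-.4)
B=lambda u,v,z:back("top",T(u,v),z).round(4)
S=lambda u,v,z:back("scene",(280+u/4.4-.4,165+v/4.4-.4),z).round(4)
for n,u,v,z in [("pTL",186,232,.012),("pTR",438,232,.012),("pBR",436,436,.012),("pBL",182,434,.012),
 ("roofTL",257,77,.385),("roofTR",331,77,.385),("roofBR",331,303,.385),("roofBL",254,304,.385),
 ("upblade L",163,297,.224),("upblade R",207,297,.224),("lowL top edge",185,248,.157),("low bottom edge",185,370,.157)]: print(n,B(u,v,z))
for n,u,v,z in [("sTR",372,348,.012),("sBR",247,582,.012),("sBL",42,482,.012),("roof",218,50,.385),("roof",450,152,.385),("roof",418,220,.385),("roof",177,112,.385)]: print(n,S(u,v,z))
o=r.get_obs();print(R.from_rotvec(o['orientation']).as_matrix().round(3))
E
```

```text
pTL [0.6268 0.0476 0.012 ]
pTR [ 0.6292 -0.1359  0.012 ]
pBR [ 0.4804 -0.1354  0.012 ]
pBL [0.4796 0.0484 0.012 ]
roofTL [ 0.6645 -0.0021  0.385 ]
roofTR [ 0.665  -0.0445  0.385 ]
roofBR [ 0.5347 -0.0457  0.385 ]
roofBL [ 0.5336 -0.0019  0.385 ]
upblade L [0.5551 0.0558 0.224 ]
upblade R [0.5555 0.0278 0.224 ]
lowL top edge [0.5957 0.0441 0.157 ]
low bottom edge [0.5142 0.0429 0.157 ]
sTR [0.6289 0.0433 0.012 ]
sBR [ 0.6275 -0.1372  0.012 ]
sBL [ 0.4821 -0.1371  0.012 ]
roof [ 0.5427 -0.0134  0.385 ]
roof [ 0.67  -0.015  0.385]
roof [ 0.6715 -0.0564  0.385 ]
roof [ 0.5412 -0.055   0.385 ]
[[-0.911  0.412 -0.001]
 [ 0.412  0.911 -0.002]
 [-0.    -0.002 -1.   ]]
```

Call:
{"api": "play_rows", "payload": {"targets": "1 -0.24 -0.18 -0.07 -0.424; 1 -0.24 -0.18 -0.07 -0.424; 1 -0.24 -0.18 -0.07 -0.424; 1 -0.24 -0.18 -0.07 -0.424; 1 -0.24 -0.18 -0.07 -0.424; 1 -0.24 -0.18 -0.07 -0.424; 1 -0.24 -0.18 -0.07 -0.424; 1 -0.24 -0.18 -0.07 -0.424"}}

```text
clock: 0.77
tcp_pos: [0.4264, 0.346, 0.3026]
orientation: [0.013, 3.139, -0.002]
contact_force: [0.3, -1.0, -0.0]
grip_width: -0.0001
gripper_force: 0.0
```

Call:
{"api": "play_rows", "payload": {"targets": "1 -0.163 -0.285 0 0; 1 -0.163 -0.285 0 0; 1 -0.163 -0.285 0 0; 1 -0.163 -0.285 0 0; 1 -0.163 -0.285 0 0; 1 -0.163 -0.285 0 0; 1 -0.163 -0.285 0 0; 1 -0.163 -0.285 0 0"}}

```text
clock: 1.43
tcp_pos: [0.5861, 0.0639, 0.3011]
orientation: [-0.003, -3.141, 0.001]
contact_force: [0.7, 0.9, -0.0]
grip_width: -0.0001
gripper_force: 0.0
```

Call:
{"api": "play_rows", "payload": {"targets": "1 0 0 0 0; 1 0 0 0 0; 1 0 0 0 0"}}

```text
clock: 1.68
tcp_pos: [0.585, 0.0675, 0.3008]
orientation: [-0.001, -3.14, -0.001]
contact_force: [-0.8, 0.9, -0.7]
grip_width: 0.0001
gripper_force: 0.0
```

```bash
python3 - <<'E'
import cv2,numpy as np
from h import *
ims=[]
for n,(u,v) in (("scene",(290,160)),("top",(270,120))):
    f=cv2.cvtColor(r.grab_frame(n),cv2.COLOR_RGB2BGR)[v:v+110,u:u+80]; ims.append(cv2.resize(f,None,fx=5,fy=5,interpolation=cv2.INTER_CUBIC))
cv2.imwrite("pics/look1.png",np.hstack(ims))
o=r.get_obs();print(o['tcp_pos'],o['orientation'],o['joints'].round(2),proj("top",o['tcp_pos']),proj("scene",o['tcp_pos']))
E
```

```text
[0.58476683 0.06879472 0.30100987] [ 2.79141955e-03 -3.14072148e+00 -1.05940572e-03] [-0.41  0.28  0.24  1.7  -0.07  1.18  1.42] [[297.15314069 166.3495503 ]] [[360.00597641 176.24679288]]
```

View pics/look1.png

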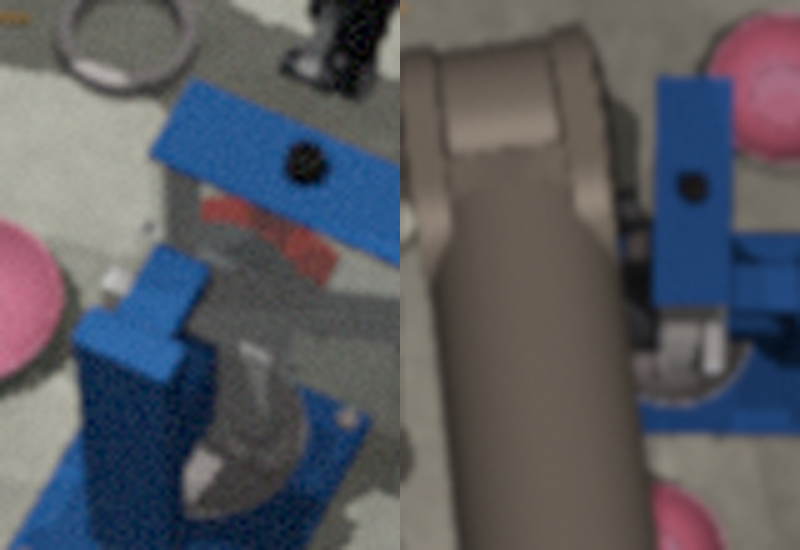

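Call:
{"api": "play_rows", "payload": {"targets": "1 0.003 -0.01 0.02 0; 1 0.005 -0.01 0.045 0; 1 0.005 -0.01 0.07 0; 1 0.005 -0.01 0.085 0; 1 0.005 -0.01 0.093 0; 1 0.005 -0.01 0.093 0; 1 0.005 -0.01 0.093 0; 1 0.005 -0.01 0.093 0"}}

```text
clock: 2.45
tcp_pos: [0.5812, 0.0575, 0.2096]
orientation: [0.0, 3.14, 0.001]
contact_force: [0.6, -0.4, 0.8]
grip_width: 0.0001
gripper_force: 0.0
```

Call:
{"api": "play_rows", "payload": {"targets": "1 0.005 0 0.001 0; 1 0.01 0 0.001 0; 1 0.015 0 0.001 0; 1 0.02 0 0.001 0; 1 0.024 0 0.001 0; 1 0.027 0 0.001 0; 1 0.03 0 0.001 0; 1 0.03 0 0.001 0"}}

```text
clock: 3.12
tcp_pos: [0.5513, 0.0574, 0.2083]
orientation: [0.001, 3.138, 0.001]
contact_force: [0.3, 0.8, 0.7]
grip_width: -0.0001
gripper_force: 0.4
```

Call:
{"api": "play_rows", "payload": {"targets": "1 0.003 0 0 0; 1 0.006 0 0 0; 1 0.009 0 0 0; 1 0.01 0 0 0; 1 0.01 0 0 0; 1 0.01 0 0 0"}}

```text
clock: 3.62
tcp_pos: [0.5394, 0.0569, 0.207]
orientation: [-0.001, -3.14, 0.0]
contact_force: [-0.1, 0.3, -0.4]
grip_width: 0.0002
gripper_force: 0.0
```

```bash
python3 - <<'E'
import cv2,numpy as np
from h import *
ims=[]
for n,(u,v) in (("scene",(290,160)),("top",(270,120))):
    f=cv2.cvtColor(r.grab_frame(n),cv2.COLOR_RGB2BGR)[v:v+110,u:u+80]; ims.append(cv2.resize(f,None,fx=5,fy=5,interpolation=cv2.INTER_CUBIC))
cv2.imwrite("pics/look2.png",np.hstack(ims))
o=r.get_obs();print(o['tcp_pos'],o['contact_force'])
E
```

```text
[0.53987405 0.05692562 0.20701947] [ 0.59973271  0.44277682 -0.11457684]
```

View pics/look2.png

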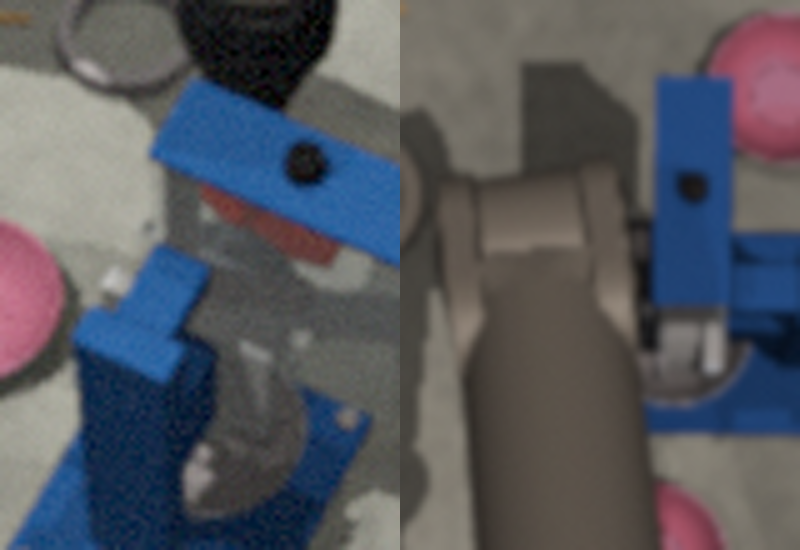

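Click 1 is done: the knob shows the two raised blades as a V, around (340,205) in the scene picture. Next is click 2, pushing the right blade down.

Call:
{"api": "play_rows", "payload": {"targets": "1 0 0 -0.02 0; 1 0 0 -0.035 0; 1 0.012 0 -0.035 0; 1 0.021 0 -0.035 0; 1 0.021 0 -0.035 0; 1 0.021 0 -0.02 0; 1 0.021 0 -0.01 0; 1 0.021 0 -0.005 0"}}

```text
clock: 4.38
tcp_pos: [0.5179, 0.057, 0.2104]
orientation: [-0.001, -3.137, 0.001]
contact_force: [-8.2, 0.1, 10.6]
grip_width: 0.0
gripper_force: 5.3
```

Call:
{"api": "play_rows", "payload": {"targets": "1 0 0 0.005 0; 1 0 0 0.01 0; 1 0 0 0.015 0; 1 0 0 0.02 0; 1 0 0 0.024 0; 1 0 0 0.028 0; 1 0 0 0.028 0; 1 0 0 0.028 0"}}

```text
clock: 5.05
tcp_pos: [0.5196, 0.057, 0.184]
orientation: [-0.001, -3.142, 0.0]
contact_force: [-0.3, -0.9, -0.1]
grip_width: 0.0001
gripper_force: 0.0
```

Call:
{"api": "play_rows", "payload": {"targets": "1 0 0 0.003 0; 1 0 0 0.006 0; 1 0 0 0.009 0; 1 0 0 0.009 0; 1 0 0 0.009 0"}}

```text
clock: 5.47
tcp_pos: [0.5193, 0.0569, 0.1749]
orientation: [-0.001, -3.141, 0.0]
contact_force: [-0.2, -0.5, -0.2]
grip_width: 0.0001
gripper_force: 0.0
```

```bash
python3 - <<'E'
import cv2,numpy as np
from h import *
ims=[]
for n,(u,v) in (("scene",(290,160)),("top",(270,120))):
    f=cv2.cvtColor(r.grab_frame(n),cv2.COLOR_RGB2BGR)[v:v+110,u:u+80]; ims.append(cv2.resize(f,None,fx=5,fy=5,interpolation=cv2.INTER_CUBIC))
cv2.imwrite("pics/look3.png",np.hstack(ims))
o=r.get_obs();print(o['tcp_pos'],o['contact_force'])
E
```

```text
[0.51937346 0.05699013 0.17510458] [ 0.307195   -0.40195512  1.29800341]
```

View pics/look3.png

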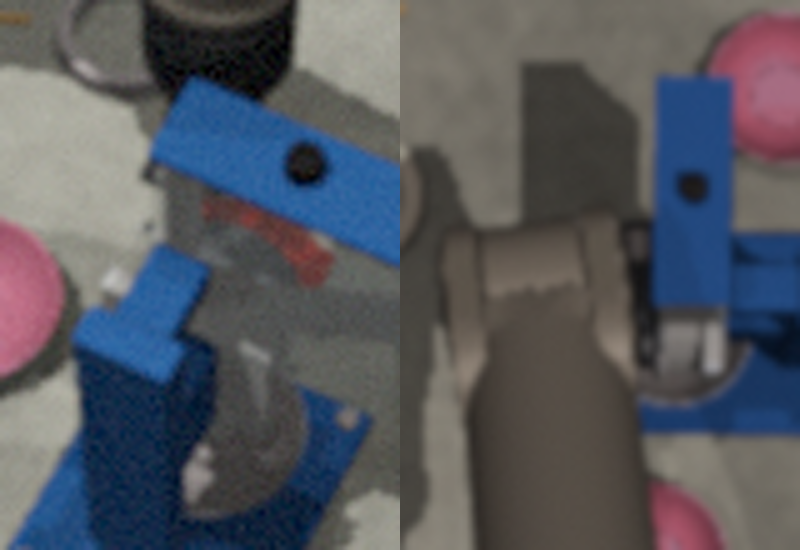

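Click 2 is done: the blades form an arch again, around (343,210), and two balls show in the dish. For click 3 I go back to the left of the upright blade.

Call:
{"api": "play_rows", "payload": {"targets": "1 0 0 -0.03 0; 1 0 0 -0.06 0; 1 0 0 -0.08 0; 1 0 0 -0.08 0; 1 -0.025 0 -0.08 0; 1 -0.05 0 -0.08 0; 1 -0.061 0 -0.08 0; 1 -0.061 0 -0.08 0"}}

```text
clock: 6.23
tcp_pos: [0.5821, 0.057, 0.2544]
orientation: [0.002, 3.141, -0.001]
contact_force: [-0.3, 0.7, 0.1]
grip_width: 0.0002
gripper_force: 0.0
```

Call:
{"api": "play_rows", "payload": {"targets": "1 0 0 0 0; 1 0 0 0.015 0; 1 0 0 0.03 0; 1 0 0 0.042 0; 1 0 0 0.048 0; 1 0 0 0.048 0; 1 0 0 0.048 0"}}

```text
clock: 6.82
tcp_pos: [0.5801, 0.057, 0.2073]
orientation: [-0.001, -3.141, 0.0]
contact_force: [-0.5, 0.1, -0.4]
grip_width: 0.0
gripper_force: 0.0
```

Call:
{"api": "play_rows", "payload": {"targets": "1 0.005 0 0 0; 1 0.01 0 0 0; 1 0.015 0 0 0; 1 0.02 0 0 0; 1 0.024 0 0 0; 1 0.027 0 0 0; 1 0.03 0 0 0; 1 0.03 0 0 0"}}

```text
clock: 7.48
tcp_pos: [0.5508, 0.0572, 0.2082]
orientation: [0.001, 3.139, 0.001]
contact_force: [0.5, -0.4, -0.7]
grip_width: 0.0003
gripper_force: 0.1
```

Call:
{"api": "play_rows", "payload": {"targets": "1 0.003 0 0 0; 1 0.006 0 0 0; 1 0.009 0 0 0; 1 0.01 0 0 0; 1 0.01 0 0 0; 1 0.01 0 0 0"}}

```text
clock: 7.98
tcp_pos: [0.5393, 0.0569, 0.2069]
orientation: [-0.001, -3.139, 0.0]
contact_force: [-0.3, -0.1, -0.1]
grip_width: -0.0
gripper_force: 0.0
```

Call:
{"api": "play_rows", "payload": {"targets": "1 0 0 -0.03 0; 1 0 0.02 -0.06 0; 1 0 0.06 -0.09 0; 1 0 0.1 -0.09 0; 1 0 0.14 -0.09 0; 1 0 0.18 -0.09 0; 1 0 0.22 -0.09 0; 1 0 0.22 -0.09 0"}}

```text
clock: 8.65
tcp_pos: [0.5373, 0.2877, 0.2963]
orientation: [0.018, -3.139, -0.007]
contact_force: [-1.3, 1.1, -0.0]
grip_width: 0.0002
gripper_force: 0.0
```

```bash
python3 - <<'E'
import cv2,numpy as np
from h import *
ims=[]
for n,(u,v) in (("scene",(290,160)),("top",(270,120))):
    f=cv2.cvtColor(r.grab_frame(n),cv2.COLOR_RGB2BGR)[v:v+110,u:u+80]; ims.append(cv2.resize(f,None,fx=5,fy=5,interpolation=cv2.INTER_CUBIC))
cv2.imwrite("pics/look4.png",np.hstack(ims))
o=r.get_obs();print(o['clock'],o['tcp_pos'],o['contact_force'])
E
```

```text
8.75 [0.53934475 0.27915088 0.29630385] [ 0.13993549 -0.56908854 -0.19997943]
```

View pics/look4.png

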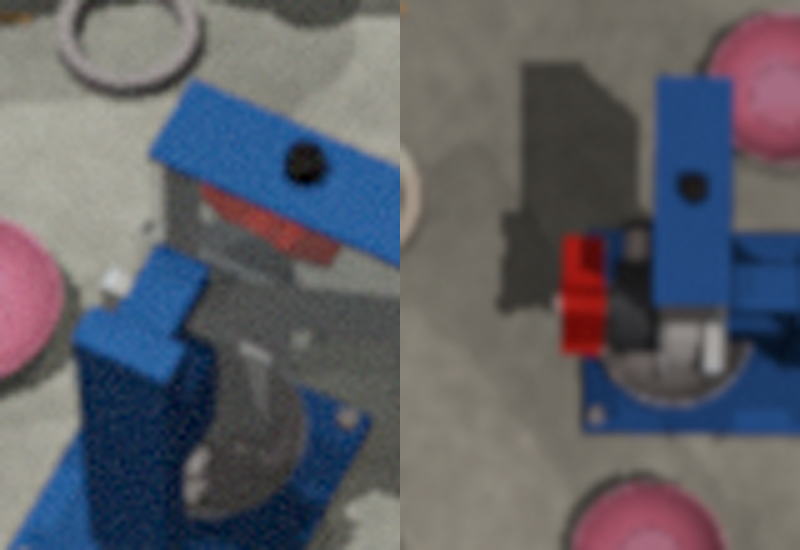

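The last picture shows the knob at an odd stop, with two blades raised and none upright. The dish is still under the spout and the gripper is clear, so I'm handing in after a short settle.

Call:
{"api": "play_rows", "payload": {"targets": "1 0 0 0 0; 1 0 0 0 0; 1 0 0 0 0; 1 0 0 0 0; 1 0 0 0 0; 1 0 0 0 0; 1 0 0 0 0; 1 0 0 0 0"}}

```text
clock: 9.42
tcp_pos: [0.5406, 0.2769, 0.2973]
orientation: [0.002, 3.142, 0.0]
contact_force: [0.3, 0.1, -0.1]
grip_width: -0.0001
gripper_force: 0.0
```

```bash
python3 -c "
from bench import r
print(r.hand_in())"
```

```text
the job is handed in; nothing more can be done
None
```

I turned the knob three clicks clockwise and handed the job in at about 9.4 s, with the knob in its third stop and the arm clear; the pictures fit this, but I saw only two of the three balls in the dish clearly.

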